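# Clamp the laser filter: snug plus a small extra turn

### The arm

A 6-joint arm with a two-finger parallel gripper is mounted at the origin on the work surface. World frame = base frame: x ahead of the robot, y to its left, z up, the work surface at z = 0. Lengths are in m, angles in degrees, forces in N, time in s.
With the tool pointing down it reaches from about 0.3 to 0.75 m from the base axis. Payload 8.5 kg.
Tool frame: the origin (TCP) lies at the very end of the fingers, on their centre line; the grasp point (between the pads) lies env.pinch_z behind it (env.pinch_z is the distance from the TCP to the grasp point, in m); z points along the fingers, y is the line along which they close (so a half turn about z gives the same grasp; the last joint's range is limited). The gripper opens to 85 mm and grips with 20 to 120 N. Pads are 22 mm wide; open, the fingers measure 114 mm over their backs; the gripper's body (76 mm by 85 mm) begins 54 mm behind the grasp point. The pads swing forward as they close: fully open they stand 13 mm farther back than shut.
Start: joints at [62.263, 21.807, 74.336, -0, 83.858, -12.336], TCP at [0.146, 0.53, 0.21] pointing down, gripper open.
Joint ranges: [-178.18, 178.18], [-50.72, 133.34], [12.68, 142.11], [-81.47, 261.47], [9.98, 163.14], [-165.26, 165.26]. Speed limits (degrees/s): [136.94, 136.94, 180, 180, 180, 180].

### API

Orientations are given as a 3x3 rotation matrix whose columns are the frame's x, y, z axes.
In Python, from rig import telemetry, get_image, env gives the robot as it stands. The module is installed in compiled form; this text tells all that it offers.
- The arm moves only by the tool apply_moves, never from a script. Its argument "series" is a list of rows, each a list of 7 numbers: the shift along the tool's x, y, z in mm, then the turn, a rotation vector about the tool's x, y, z in degrees, then the opening, from 0 (shut) to 1 (fully open). A call has 1 to 12 rows; each row shifts and turns the commanded pose from where the row before left it, along the tool's axes as they then stand; what a row does not reach is not made up. A row lasts 1/8 s, in which the tool goes at most 62.5 mm and 10.7 degrees, less where a joint would pass 70% of its speed; a pose out of reach is approached as far as the arm can. A call with a gripper value outside its range is refused whole. The fingers move at their own pace and stop on an object; "grip_force" is the grip in N (left out, the last holds). Time passes only in rows, so rows that do not move let the fingers close. It gives the time, the measured TCP pose, the force, the opening and the grip force at its end, in the units of the state.
- telemetry.observe(): the state, without advancing time (a new reading comes with each control period).
- get_image(name): name is "scene" or "top"; returns a dict with "frame" (384x512x3 uint8, red, green, blue), "z_map" (384x512 float32, m along the optical axis (not along the pixel's ray), 0 where there is no reading), "vertical_fov" (degrees; the focal length in pixels is half the picture's height over the tangent of half this angle, whatever the lens; pixels are square), "cx", "cy" (the principal point, pixels), "dist" ([k1, k2, p1, p2, k3] as OpenCV has them; the pictures are not rectified), "eye" and "attitude" of the camera in the world. Camera axes: x right, y up, looking along -z (the intrinsics and any distortion apply to the point x, -y, -z); pixel columns grow to the right and rows downward; lengths in m; the calibration is good to about 2 mm. A picture is of the moment at which its call begins.
- env.close_job(): hands the job in; it is judged then, once.
The state is a dict: "time_s": time; "q": joint angles; "qvel": joint speeds; "joint_efforts": joint torques, N m; "position": TCP position; "tool_rot": TCP orientation; "ft_force": force on the tool from outside, world axes, zero at the start; "wrist_torque": the same for the moment, N m; "grip_width": finger opening in m; "gripper_force": force on a finger pad.
Only numpy, scipy, OpenCV 4.12 (cv2) and the standard library are available. Lean on these libraries where they do the work, as an engineer would, in place of code of your own. Each camera call takes 0.05 s, during which the arm holds its last target. There are 200 camera calls.

### The job

On the microscope bench stand two filter clamps with the same blue knob; tighten the one that holds the orange glass filter. Turn its knob clockwise until it bites and the resistance rises sharply, then about 30 degrees more, so that the red pointer of the white ring under the knob stands in the green marks; no further, or the glass cracks. Let go of the knob, leave it tight, and leave the knob of the empty clamp alone.

Things in the scene. Friction and masses are not known exactly. Their poses are not given: they have to be found in the camera images.
- clamp_grip (a point): Blue knob of the clamp with the orange glass disc (54 mm wide, flat, 89 mm from the knob axis): a bar 48 long, 16 thick, 34 tall on a disc of 24 radius; fixed block 170x90x30. Point on the knob's upright axis, 72 mm above the bench, bar top 12 above it, disc top 22 below. x along the bar, y across its flats, z up; turns with the knob. Pinch the flats from above, fingertips at most 20 mm below.
- clamp_knob (a joint): Turn (rad) of that knob relative to the white ring under it; grows clockwise seen from above. Starts at 0.2 to 0.6, turns freely (0.02 N m) up to 0.9, where it bites: there it stays at 0.9 and the ring turns along with it. The whole clockwise turn needed is (0.9 - start value) + 0.52 rad.
- clamp_ring (a joint): Turn (rad) past the bite of the white ring (36 mm radius, red pointer) under that knob; grows clockwise from above. Starts at 0, pointer at the white mark; moves only with the bitten knob, against a steady 0.15 N m (felt in motion); does not spring back when let go, and stays put if the knob is turned back a little. The green marks on the dark dial are centred on 0.52 rad (30 degrees).
- spare_end (a point): End of the bar of the empty clamp's blue knob, 24 mm out from that knob's upright axis, 72 mm above the bench; x axis points along the bar, away from the knob's axis, z up. This clamp looks the same but its black seat is empty. To be left alone.

How it is judged (in metres and radians):
At the end, for the whole second after the job is handed in: The ring under the knob of the loaded clamp stands 15 to 45 degrees past the bite, the knob has not been turned back by more than about 8 degrees (it stands at 0.75 rad or more on the ring), both are at rest (value of joint clamp_ring between 0.27 and 0.78 rad and value of joint clamp_knob above 0.75 rad and velocity of joint clamp_ring between -0.05 and 0.05 rad/s and velocity of joint clamp_knob between -0.05 and 0.05 rad/s); the robot touches nothing.
It fails at once if the filter clamp is overtightened: its ring goes more than 50 degrees past the bite (value of joint clamp_ring above 0.873 rad).
It fails at once if the knob of the empty clamp is turned (its bar's end moves more than 5 mm) (distance of spare_end from where it was at the start of the episode above 0.005 m).
It also fails if it takes over 40 s, if anything falls off the work surface, if the arm or the gripper's body presses on something with over 40 N, if the wrist force passes 120 N, or if a joint passes its speed limit or range.

## Working session

There is one attempt and no reset: what is moved stays moved. The work goes in short steps, Python scripts to look and compute and a tool call to move; the robot and the scene stay as the last step left them, time stands still between calls to the robot, and variables do not carry over. Pictures are saved under pics/ and viewed, at most 10 in all, crops included, and the job is handed in when it is done.

Besides the shell and the picture viewer there is one more tool, called after "Emit:" by a JSON object that holds its "api" and its "payload". apply_moves: Moves the arm, as the interface text tells. Its arguments: {"type":"object","properties":{"series":{"type":"array"},"grip_force":{"type":"number"}},"required":["series"]}

```bash
mkdir -p pics
cat > h.py <<'E'
import numpy as np, cv2
from rig import telemetry, get_image, env
def K(im):
    h,w=im["frame"].shape[:2]; f=h/2/np.tan(np.radians(im["vertical_fov"])/2)
    return np.array([[f,0,im["cx"]],[0,f,im["cy"]],[0,0,1]])
def rays(im,px):
    n=cv2.undistortPoints(np.array(px,float).reshape(-1,1,2),K(im),np.array(im["dist"],float)).reshape(-1,2)
    d=np.c_[n[:,0],-n[:,1],-np.ones(len(n))]
    return d@np.array(im["attitude"]).T
def onplane(im,px,z):
    d=rays(im,px); e=np.array(im["eye"]); return e+d*((z-e[2])/d[:,2])[:,None]
def bydepth(im,px):
    px=np.array(px).reshape(-1,2); zz=im["z_map"][px[:,1].astype(int),px[:,0].astype(int)]
    return np.array(im["eye"])+rays(im,px)*zz[:,None]
E
python3 - <<'E'
from h import *
s=telemetry.observe(); print(s, env.pinch_z)
a=[]
for n in("scene","top"):
    im=get_image(n); print(n,im["eye"],im["attitude"],im["vertical_fov"]); cv2.imwrite(f"pics/{n}0.png",im["frame"][:,:,::-1])
    hsv=cv2.cvtColor(im["frame"],cv2.COLOR_RGB2HSV)
    for nm,lo,hi in(("blue",(100,120,50),(130,255,255)),("orange",(8,140,100),(22,255,255)),("red",(0,170,80),(5,255,255)),("green",(45,120,50),(80,255,255))):
        c,l,st,ce=cv2.connectedComponentsWithStats(cv2.inRange(hsv,lo,hi))
        for i in range(1,c):
            if st[i,4]>8: print(nm,st[i],ce[i].round(1),bydepth(im,ce[i]).round(3))
E
```

```text
{'time_s': 0.0, 'q': array([ 6.22644483e+01,  2.18419374e+01,  7.43861642e+01,  1.38457523e-03,
        8.38590148e+01, -1.23355741e+01]), 'qvel': array([-0.01548982,  0.10447299,  0.04193186, -0.0433297 ,  0.00581428,
        0.04295906]), 'joint_efforts': array([-8.02044833e-04, -4.48453188e+01, -2.31284362e+01, -2.24033033e-04,
        4.62340759e-03, -1.46393234e-05]), 'position': array([0.14588981, 0.52995078, 0.20929463]), 'tool_rot': array([[-9.64094690e-01,  2.65557712e-01, -7.28878310e-04],
       [ 2.65558484e-01,  9.64093829e-01, -1.33459107e-03],
       [ 3.48296128e-04, -1.48023199e-03, -9.99998844e-01]]), 'ft_force': array([ 0.43890579, -0.32889285, -0.08124707]), 'wrist_torque': array([-0.00104995, -0.01461653,  0.06963454]), 'gripper_force': 0.0, 'grip_width': 0.08506340688980606} 0.0187
scene [ 1.15454053 -0.42232969  0.56510214] [[ 0.58188668 -0.44480341  0.6808508 ]
 [ 0.81316094  0.30450773 -0.49602856]
 [ 0.01331087  0.84227369  0.53888575]] 42.8206994459561
blue [436   0  27  92 930] [448.9  43.6] [[0.403 0.724 0.229]]
blue [ 84  28  45  55 993] [100.   47.9] [[
[... 728 characters left out ...]
  27 616] [144.4  18.9] [[0.848 0.194 0.089]]
blue [309  39   4   5  10] [310.4  41.6] [[ 0.818 -0.097  0.043]]
blue [318  43  10   2  14] [321.6  43.7] [[ 0.813 -0.117  0.045]]
blue [329  44   8   2  12] [333.2  44.3] [[ 0.812 -0.138  0.043]]
blue [342  45  10   2  12] [346.8  45.2] [[ 0.81  -0.162  0.046]]
blue [355  46   8   2  10] [358.8  46.3] [[ 0.808 -0.184  0.045]]
blue [341 165  26  29 517] [354.3 179. ] [[ 0.564 -0.158  0.083]]
blue [165 221  29  26 525] [180.1 233.7] [[0.477 0.128 0.085]]
orange [188 173  29  28 596] [202.7 185.6] [[0.56  0.098 0.032]]
green [351 202  12   5  37] [356.2 203.7] [[ 0.525 -0.17   0.036]]
green [175 254  12   5  35] [180.3 256. ] [[0.438 0.137 0.035]]
```

Run:
```python
import cv2
a=cv2.imread("pics/top0.png"); b=a[130:310,110:290]
cv2.imwrite("pics/c.png",cv2.resize(b,(600,600),interpolation=cv2.INTER_CUBIC))
```

```text
(no output)
```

View pics/top0.png

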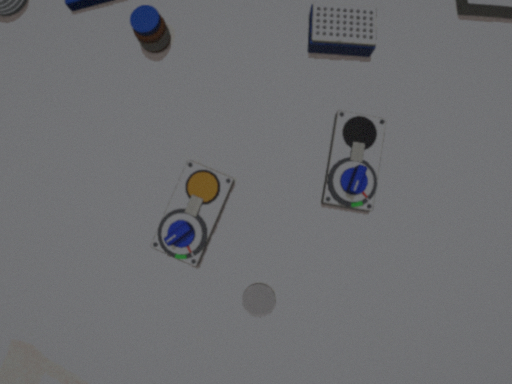

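View pics/scene0.png

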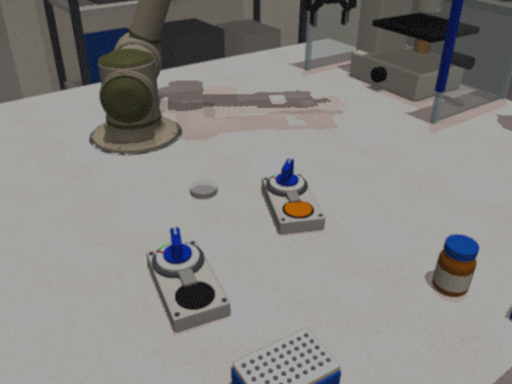

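View pics/c.png

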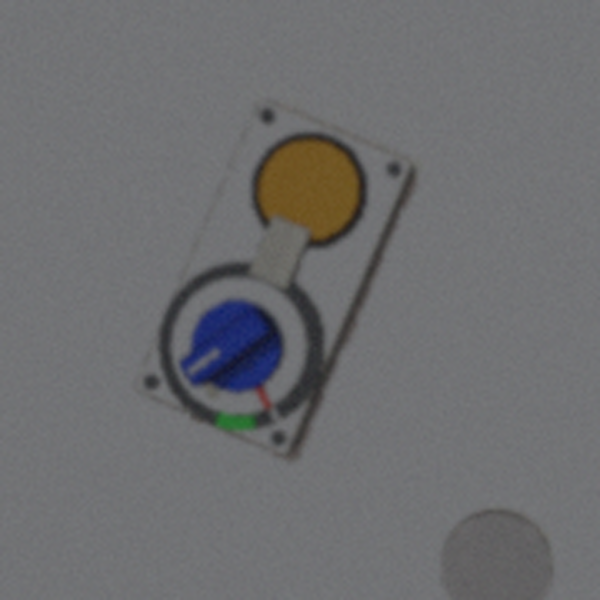

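The loaded clamp is the left one in the top view: knob at about (181,234), orange disc at (203,186), red pointer at lower right (about (191,253)), green mark at (180,256). The bar runs from lower left to upper right. Next I measure the axis and the bar direction.

```bash
cat > m.py <<'E'
from h import *
def measure(im):
    hsv=cv2.cvtColor(im["frame"],cv2.COLOR_RGB2HSV); H,W=hsv.shape[:2]
    v,u=np.mgrid[0:H,0:W]; P=bydepth(im,np.c_[u.ravel(),v.ravel()]).reshape(H,W,3)
    near=np.hypot(P[...,0]-.478,P[...,1]-.128)<.06
    bar=near&(P[...,2]>.076)&(P[...,2]<.1)
    px=np.c_[u[bar],v[bar]]; w=onplane(im,px,.084)[:,:2].astype(np.float32)
    r=cv2.minAreaRect(w*1000); d=np.linalg.svd(w-w.mean(0))[2][0]
    print("bar n",bar.sum(),"rect",r,"dir",np.degrees(np.arctan2(d[1],d[0]))%180,"mean",w.mean(0), "z",np.median(P[bar][:,2]))
    disc=near&(cv2.inRange(hsv,(100,120,30),(130,255,255))>0)&(P[...,2]<.06)
    w=onplane(im,np.c_[u[disc],v[disc]],.05)[:,:2].astype(np.float32)
    if len(w)>20: print("disc",cv2.minEnclosingCircle(w*1000))
    o=cv2.inRange(hsv,(8,140,60),(22,255,255))>0; near2=np.hypot(P[...,0]-.56,P[...,1]-.1)<.05
    o&=near2
    w=onplane(im,np.c_[u[o],v[o]],.032); print("orange",w.mean(0),np.ptp(w,axis=0))
    return P,hsv
if __name__=="__main__":
    for n in("top","scene"): measure(get_image(n))
E
python3 m.py
```

```text
bar n 275 rect ((477.05096435546875, 133.9957275390625), (16.09640121459961, 46.41462707519531), 36.25896453857422) dir 125.65187 mean [0.4770378  0.13401115] z 0.08329413608358494
disc ((477.1595153808594, 133.79164123535156), 22.67466926574707)
orange [0.56054072 0.0977191  0.032     ] [0.0513803  0.05312748 0.        ]
bar n 123 rect ((481.7339172363281, 130.33872985839844), (17.9000301361084, 60.34035110473633), 36.39984893798828) dir 128.16379 mean [0.4820298 0.129912 ] z 0.08438953099953989
disc ((478.4823303222656, 133.25782775878906), 24.97542953491211)
orange [0.55748519 0.10014663 0.032     ] [0.05553222 0.05510544 0.        ]
```

Emit:
{"api": "apply_moves", "payload": {"series": [[-42.4, -29.4, 0, 0, 0, 0, 1], [-42.4, -29.4, 0, 0, 0, 0, 1], [-42.4, -29.4, 0, 0, 0, 0, 1], [-42.4, -29.4, 0, 0, 0, 0, 1], [-42.4, -29.4, 0, 0, 0, 0, 1], [-42.4, -29.4, 0, 0, 0, 0, 1], [-42.4, -29.4, 0, 0, 0, 0, 1], [-42.4, -29.4, 0, 0, 0, 0, 1], [-42.4, -29.4, 0, 0, 0, 0, 1], [-42.4, -29.4, 0, 0, 0, 0, 1], [0, 0, 0, 0, 0, 9.6, 1], [0, 0, 0, 0, 0, 9.6, 1]]}}

```text
time_s: 1.7
position: [0.477, 0.1335, 0.2096]
tool_rot: [[-0.819, 0.573, -0.001], [0.573, 0.819, 0.0], [0.001, -0.0, -1.0]]
ft_force: [0.1, 0.7, -0.2]
grip_width: 0.0858
gripper_force: 0.0
```

Emit:
{"api": "apply_moves", "payload": {"series": [[0, 0, 0, 0, 0, 9.6, 1], [0, 0, 0, 0, 0, 9.6, 1], [0, 0, 30, 0, 0, 0, 1], [0, 0, 30, 0, 0, 0, 1], [0, 0, 0, 0, 0, 0, 1], [0, 0, 0, 0, 0, 0, 1]]}}

```text
time_s: 2.45
position: [0.4773, 0.1342, 0.151]
tool_rot: [[-0.591, 0.807, 0.002], [0.807, 0.591, 0.0], [-0.001, 0.001, -1.0]]
ft_force: [0.5, 1.0, 0.3]
grip_width: 0.0852
gripper_force: 0.0
```

Run:
```python
from h import *
s=telemetry.observe(); print(s["position"],s["tool_rot"].round(3),s["q"].round(1),s["ft_force"],s["wrist_torque"])
p=np.array([.4775,.1337,.056])-s["position"]; print(s["tool_rot"].T@p*1000)
im=get_image("scene"); cv2.imwrite("pics/s1.png",cv2.resize(im["frame"][90:270,180:420,::-1],(800,600),interpolation=cv2.INTER_CUBIC))
```

```text
[0.47733663 0.13420875 0.15098583] [[-0.591  0.807  0.002]
 [ 0.807  0.591  0.   ]
 [-0.001  0.001 -1.   ]] [  2.   19.5  88.5  -0.   71.9 -34.2] [0.49602792 1.03540985 0.3493394 ] [ 0.05169629  0.07478892 -0.03821525]
[-0.4249954  -0.28549574 94.98595185]
```

View pics/s1.png

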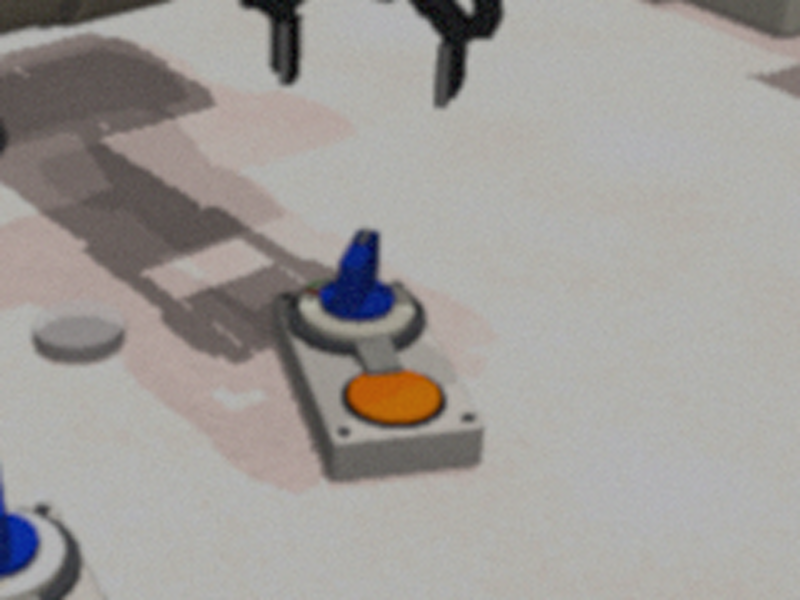

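The fingers straddle the bar, which stands at crop pixel (360,270), and the way down is clear.

Emit:
{"api": "apply_moves", "payload": {"series": [[0, 0, 25, 0, 0, 0, 1], [0, 0, 25, 0, 0, 0, 1], [0, 0, 25, 0, 0, 0, 1], [0, 0, 18, 0, 0, 0, 1], [0, 0, 0, 0, 0, 0, 1], [0, 0, 0, 0, 0, 0, 0.6], [0, 0, 0, 0, 0, 0, 0.4], [0, 0, 0, 0, 0, 0, 0.2], [0, 0, 0, 0, 0, 0, 0.0], [0, 0, 0, 0, 0, 0, 0.0], [0, 0, 0, 0, 0, 0, 0.0]], "grip_force": 40}}

```text
time_s: 3.88
position: [0.4774, 0.1344, 0.0574]
tool_rot: [[-0.591, 0.807, 0.002], [0.807, 0.591, 0.0], [-0.001, 0.002, -1.0]]
ft_force: [1.5, 2.6, 5.5]
grip_width: 0.0141
gripper_force: 41.1
```

```bash
cat > t.py <<'E'
from h import *
s=telemetry.observe(); R=s["tool_rot"]; print(s["time_s"],s["position"],"yang",np.degrees(np.arctan2(R[1,1],R[0,1])),"q6",s["q"][5],"F",s["ft_force"],"T",s["wrist_torque"],"eff6",s["joint_efforts"][5],s["grip_width"],s["gripper_force"])
E
python3 t.py
```

```text
3.875 [0.47735612 0.13439806 0.05743576] yang 36.200627958818515 q6 -34.20501654180271 F [1.5433567  2.58395772 5.52640153] T [ 0.4309109  -0.17732816 -0.00776867] eff6 0.007195921061793342 0.014054305765589857 41.112881898880005
```

Emit:
{"api": "apply_moves", "payload": {"series": [[0, 0, 0, 0, 0, 3, 0], [0, 0, 0, 0, 0, 3, 0], [0, 0, 0, 0, 0, 3, 0], [0, 0, 0, 0, 0, 3, 0]]}}

```text
time_s: 4.38
position: [0.4772, 0.1343, 0.0574]
tool_rot: [[-0.408, 0.913, 0.001], [0.913, 0.408, 0.0], [-0.0, 0.001, -1.0]]
ft_force: [0.3, 2.1, 7.0]
grip_width: 0.0144
gripper_force: 41.2
```

```bash
python3 t.py
```

```text
4.375 [0.47715846 0.13434581 0.05741356] yang 24.106653106938136 q6 -22.107331205974525 F [0.30046588 2.12017045 7.01061241] T [ 0.30440032 -0.00441088  0.02267512] eff6 -0.5349107086658478 0.014406309965658433 41.19187295436859
```

Emit:
{"api": "apply_moves", "payload": {"series": [[0, 0, 0, 0, 0, 3, 0], [0, 0, 0, 0, 0, 3, 0]]}}

```text
time_s: 4.62
position: [0.4771, 0.1343, 0.0574]
tool_rot: [[-0.311, 0.95, 0.001], [0.95, 0.311, 0.0], [-0.0, 0.001, -1.0]]
ft_force: [-0.6, 1.6, 6.4]
grip_width: 0.0147
gripper_force: 41.2
```

```bash
python3 t.py
```

```text
4.625 [0.47708998 0.13431615 0.0574342 ] yang 18.10369817830788 q6 -16.104539730261 F [-0.59461721  1.5824521   6.39003459] T [ 0.35262634  0.03432145 -0.0222528 ] eff6 -0.5342053435742855 0.014734684800222626 41.22727453708649
```

Emit:
{"api": "apply_moves", "payload": {"series": [[0, 0, 0, 0, 0, 3, 0], [0, 0, 0, 0, 0, 3, 0]]}}

```text
time_s: 4.88
position: [0.477, 0.1343, 0.0574]
tool_rot: [[-0.21, 0.978, 0.001], [0.978, 0.21, 0.0], [-0.0, 0.001, -1.0]]
ft_force: [-0.2, 1.6, 6.6]
grip_width: 0.0144
gripper_force: 41.3
```

```bash
python3 t.py
```

```text
4.875 [0.47697966 0.13430426 0.05740777] yang 12.119035212976646 q6 -10.114273379983308 F [-0.17431043  1.63546015  6.62847231] T [0.32455538 0.17688451 0.18834092] eff6 -0.3922815341502428 0.01439717017618813 41.29257023334503
```

Emit:
{"api": "apply_moves", "payload": {"series": [[0, 0, 0, 0, 0, 3, 0], [0, 0, 0, 0, 0, 3, 0]]}}

```text
time_s: 5.12
position: [0.4769, 0.1343, 0.0574]
tool_rot: [[-0.107, 0.994, 0.001], [0.994, 0.107, 0.0], [-0.0, 0.001, -1.0]]
ft_force: [-0.1, 1.1, 8.2]
grip_width: 0.0141
gripper_force: 41.3
```

```bash
python3 t.py
```

```text
5.125 [0.47687819 0.13427654 0.05739765] yang 6.123074008255259 q6 -4.117380841589814 F [-0.0771955   1.06951557  8.22606138] T [0.29192376 0.19484609 0.1660562 ] eff6 -0.40072398260235786 0.0140591987199854 41.32886052131653
```

Emit:
{"api": "apply_moves", "payload": {"series": [[0, 0, 0, 0, 0, 3, 0], [0, 0, 0, 0, 0, 3, 0], [0, 0, 0, 0, 0, 3, 0], [0, 0, 0, 0, 0, 3, 0], [0, 0, 0, 0, 0, 3, 0], [0, 0, 0, 0, 0, 3, 0], [0, 0, 0, 0, 0, 3, 0], [0, 0, 0, 0, 0, 0, 0], [0, 0, 0, 0, 0, 0, 0]]}}

```text
time_s: 6.25
position: [0.4765, 0.1344, 0.0574]
tool_rot: [[0.255, 0.967, -0.0], [0.967, -0.255, 0.0], [0.0, -0.0, -1.0]]
ft_force: [-1.4, 2.2, 8.1]
grip_width: 0.0141
gripper_force: 41.4
```

Emit:
{"api": "apply_moves", "payload": {"series": [[0, 0, 0, 0, 0, 0, 0.3], [0, 0, 0, 0, 0, 0, 0.6], [0, 0, 0, 0, 0, 0, 1], [0, 0, 0, 0, 0, 0, 1], [0, 0, 0, 0, 0, 0, 1], [0, 0, -25, 0, 0, 0, 1], [0, 0, -30, 0, 0, 0, 1], [0, 0, -30, 0, 0, 0, 1], [0, 0, -30, 0, 0, 0, 1], [0, 0, -30, 0, 0, 0, 1]]}}

```text
time_s: 7.5
position: [0.4766, 0.1342, 0.203]
tool_rot: [[0.255, 0.967, -0.0], [0.967, -0.255, -0.0], [-0.0, -0.0, -1.0]]
ft_force: [-0.1, 0.1, -0.8]
grip_width: 0.0853
gripper_force: 0.0
```

Emit:
{"api": "apply_moves", "payload": {"series": [[-5, 40, 0, 0, 0, 0, 1], [-5, 40, 0, 0, 0, 0, 1], [-40, 0, 0, 0, 0, 0, 1], [-40, 0, 0, 0, 0, 0, 1], [-40, 0, 0, 0, 0, 0, 1], [-40, 0, 0, 0, 0, 0, 1], [-40, 0, 0, 0, 0, 0, 1], [0, 0, 0, 0, 0, 0, 1], [0, 0, 0, 0, 0, 0, 1]]}}

```text
time_s: 8.62
position: [0.5005, -0.0889, 0.2019]
tool_rot: [[0.256, 0.967, -0.0], [0.967, -0.256, 0.0], [0.0, -0.0, -1.0]]
ft_force: [0.3, -0.9, 0.5]
grip_width: 0.0853
gripper_force: 0.0
```

Run:
```python
from m import *
im=get_image("top"); P,hsv=measure(im)
c=np.array([.4772,.1338])
for n,lo,hi in(("green",(45,120,50),(80,255,255)),("red",(0,120,60),(6,255,255)),("red2",(172,120,60),(180,255,255))):
    m=(cv2.inRange(hsv,lo,hi)>0)&(np.hypot(P[...,0]-c[0],P[...,1]-c[1])<.055)
    v,u=np.nonzero(m)
    if len(u): w=onplane(im,[[u.mean(),v.mean()]],.036)[0,:2]-c; print(n,len(u),np.hypot(*w),np.degrees(np.arctan2(w[1],w[0])))
b=im["frame"][190:280,135:225,::-1]; cv2.imwrite("pics/c2.png",cv2.resize(b,(600,600),interpolation=cv2.INTER_CUBIC))
```

```text
bar n 287 rect ((478.0597229003906, 133.1259765625), (48.53673553466797, 16.224407196044922), 75.97470092773438) dir 75.54542 mean [0.47791287 0.13340579] z 0.08341018931173727
disc ((477.2932434082031, 133.925537109375), 22.502368927001953)
orange [0.56060929 0.09780757 0.032     ] [0.05136902 0.0531203  0.        ]
green 32 0.03965051653200439 174.96236869587162
red 2 0.030234681315676894 172.93638604777988
red2 1 0.032821447818889536 173.47799322498426
```

View pics/c2.png

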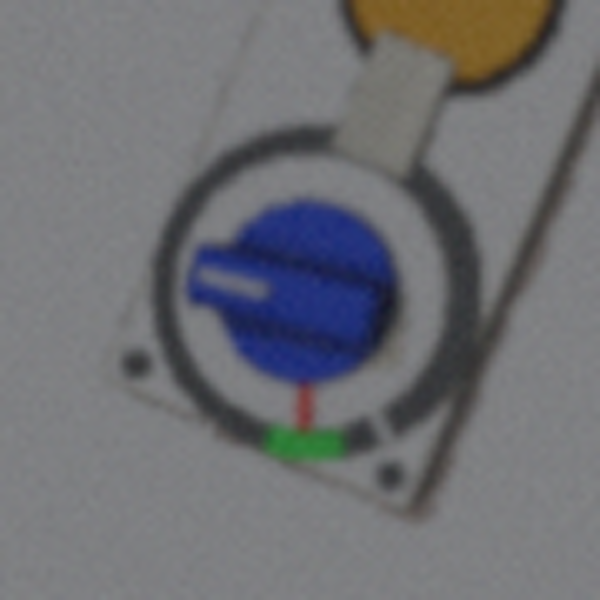

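The red pointer at (305,405) stands in the middle of the green mark at (305,443), and the knob is released.

```bash
python3 -c "
from rig import env; print(env.close_job())"
```

```text
the job is handed in; nothing more can be done
None
```

The clamp with the orange filter is tightened about 30 degrees past the bite, with its red pointer in the middle of the green mark. The knob is released, the empty clamp was not touched, and the job is handed in; no verdict was returned.

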